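Bring the powder tin round on the feeding carousel and shut its lid

TASK

The large aluminium tin on the feeding carousel was left with its press lid standing proud. With the fingertips push the carousel round by its rim until that tin stands at the front, squarely on the robot's side of the hub, then press its lid fully home from above. Do not push the things standing on the carousel to turn it, pick nothing up, and leave everything else on the cart where it is.

Things in the scene. Friction and masses are not known exactly. Their poses are not given: they have to be found in the camera images.
- carousel_foot: The round foot of the carousel, 190 mm across, fixed to the cart top and almost hidden under the deck; origin on the turning axis at the cart surface. Its axes stay parallel to the world's: its -x direction, from the axis towards the robot's side of the cart, is the front.
- carousel: The turning white round deck, 300 mm across with a low hub in the middle, its top 22 mm above the cart; origin on the turning axis, 14 mm above the cart. It turns freely without end either way about the vertical with about 0.07 N m of friction (about 0.5 N at the rim), so after a slow push it stops within a degree or two. Its yaw turns with the deck; the large tin stands about 80 mm from the axis on the deck's own -x side, so the yaw is about 0 when that tin is at the front.
- carousel_rim: The white high rim fixed on the deck's edge, mid-wall radius 147 mm, wall 5 mm thick. Its wall top is 72 mm above the cart, cut by 8 equal finger notches open at the top, their centres at 0, 45, 90 ... 315 degrees from the deck's own +x axis. Each notch is 50 mm wide in the clear along the rim, between upright round-edged posts 8 mm thick; its sill is 36 mm above the cart, so a fingertip lowered into a notch can push 36 mm of upright edge either way. Origin as the deck's.
- tin: The large round aluminium tin, 84 mm across, 70 mm tall when shut, loose on the deck; the larger of the two tins on the carousel. Origin at the centre of its underside, on the deck top.
- lid_top (a point): Centre of the top face of the large tin's flat slip-over press lid, 83 mm across; the lid moves with the tin. 76 to 78 mm above the tin's underside at the start, 70 mm when fully home.
- tin_lid (a joint): How far the large tin's lid has been pressed down, m: 0 is 8 mm proud, 0.008 is fully home. It slides straight down under about 7 N, stays where it is left and meets a hard stop.
- cup: Lavender sippy cup with white spout lid and two side handles, 60 mm body diameter, 92 mm across the handles, 98 mm tall, standing loose on the deck about 65 mm from the axis. Origin at the centre of its underside.
- bottle: Feeding bottle with domed cap, 56 mm across, 125 mm tall, standing loose on the deck about 65 mm from the axis. Origin at the centre of its underside.
- small_tin: Small aluminium tin, shut, 55 mm across, 45 mm tall, standing loose on the deck about 65 mm from the axis. Origin at the centre of its underside.
- scoop: Steel scoop lying on the cart at the left front of the carousel, about 130 mm long, 26 mm high. Origin on the cart under its middle.
- beaker: Small clear measuring beaker, 60 mm across, 60 mm tall, on the cart at the left. Origin at the centre of its underside.
- teether: Flat wooden teether ring, 72 mm across, 12 mm thick, lying on the cart at the right front. Origin at the centre of its underside.
- teat_case: Clear case, 72 x 108 x 36 mm, with two teats in it, lying in the pulled-out tray at the right. Origin at the centre of its underside.
Mind the look-alikes: they are no part of the job. What is shaped like the tin but pink or yellow is not meant. Leave any turquoise look-alike of the cup alone.

How it is judged:
By the outcome, as a careful person would: the job done as asked, in the order asked, and still so for the second after the job is handed in, with the robot touching nothing.
It also fails if it takes over 64 s, if anything falls off the work surface, if the arm or the gripper's body presses on something with over 40 N, if the wrist force passes 120 N, or if a joint passes its speed limit or range.

ROBOT

A 6-joint arm with a two-finger parallel gripper is mounted at the origin on the work surface. World frame = base frame: x ahead of the robot, y to its left, z up, the work surface at z = 0. Lengths are in m, angles in rad, forces in N, time in s.
With the tool pointing down it reaches from about 0.325 to 0.875 m from the base axis. Payload 4.4 kg.
Tool frame: the origin (TCP) lies at the very end of the fingers, on their centre line; the grasp point (between the pads) lies behind it (env.grasp_offset is the x of the grasp point in the tool frame, in m); x points along the fingers, y is the direction in which the jaws open and shut, and the axes are right-handed (so a half turn about x gives the same grasp; the last joint's range is limited). The gripper opens to 85 mm and grips with 20 to 120 N. Pads are 22 mm wide; open, the fingers measure 114 mm over their backs; the gripper's body (76 mm by 85 mm) begins 54 mm behind the grasp point. The pads swing forward as they close: fully open they stand 13 mm farther back than shut.
Start: joints at [-1.47, 0.207, 1.542, -0, 1.393, -0.15], TCP at [0.143, -0.557, 0.231] pointing down, gripper open.
Joint ranges: [-2.73, 2.73], [-0.86, 2.22], [0.23, 2.46], [-1.11, 4.25], [0.08, 2.63], [-2.82, 2.82]. Speed limits (rad/s): [2.79, 2.79, 3.14, 3.14, 3.14, 3.14].

INTERFACE

Orientations are given as a rotation vector (axis times angle).
In Python, from rig import env gives the robot as it stands. The module is installed in compiled form; this text tells all that it offers. Calls block until the motion is done:
- env.movep(position, orientation): joint-space move of the TCP to a pose.
- env.servo_line(position, feed=0.15, frame=None, max_force=None): straight line of the TCP; frame=None keeps the orientation; feed is the mean speed in m/s. With max_force (N) it stops when the force on the tool has changed by that much, and returns True; else False.
- env.move_j(angles): joint-space move.
- env.move_gripper(opening): finger opening in m; the grip force is fixed at half the most; returns when the fingers have stopped.
- env.sleep(seconds).
- env.solve_ik(position, orientation): joint angles nearest the present ones, or None.
- env.sense(): the state.
- env.get_image(name): name is "scene" or "top" or "wrist"; returns a dict with "color" (400x640x3 uint8, red, green, blue), "fx", "fy", "cx", "cy" (pixels), "origin" and "rotation" of the camera in the world. Camera axes: x right, y down, z forward; pixel columns grow to the right and rows downward; lengths in m; the calibration is good to about 2 mm. A picture is of the moment at which its call begins. There is no depth.
A pose or a line that the arm cannot do raises env.PlanningError and nothing moves.
- env.finish_job(): hands the job in, once; it reports no verdict.
The state is a dict: "t": time; "joint_positions": joint angles; "qvel": joint speeds; "joint_efforts": joint torques, N m; "tool_pos": TCP position; "tcp_rot": TCP orientation; "wrist_force": force on the tool from outside, world axes, zero at the start; "torque": the same for the moment, N m; "opening": finger opening in m.
Only numpy, scipy, OpenCV 4.12 (cv2) and the standard library are available. Lean on these libraries where they do the work, as an engineer would, in place of code of your own. Each camera call takes 0.05 s, during which the arm holds its last target.

## Working session

There is one attempt and no reset: what is moved stays moved. The work goes in short steps, each a Python script; the robot and the scene stay as the last script left them, time stands still between calls to the robot, and variables do not carry over. Pictures are saved under pics/ and viewed, and the job is handed in when it is done.

```bash
mkdir -p pics; ls; python3 - <<'E'
from rig import env
import cv2
s=env.sense(); print(s, env.grasp_offset)
for n in("scene","top","wrist"):
    d=env.get_image(n); cv2.imwrite(f"pics/a_{n}.png",d["color"][...,::-1]); print(n,d["fx"],d["fy"],d["cx"],d["cy"],d["origin"],d["rotation"])
E
```

```text
pics
{'t': 0.0, 'joint_positions': array([-1.46947340e+00,  2.07401131e-01,  1.54295436e+00, -2.09380249e-05,
        1.39346999e+00, -1.50496464e-01]), 'qvel': array([ 0.00020374, -0.00017646,  0.00016066, -0.00113691,  0.00243087,
       -0.00157454]), 'joint_efforts': array([ 5.31366277e-04, -3.83034396e+01, -2.91597193e+01, -3.47860544e-05,
        1.05720307e-02, -1.08417117e-05]), 'tool_pos': array([ 0.143179  , -0.55611838,  0.23013626]), 'tcp_rot': array([ 2.08835634,  0.26669192, -2.08828415]), 'wrist_force': array([-0.57712254,  0.54820294,  0.52301357]), 'torque': array([0.02645152, 0.00017662, 0.00912007]), 'opening': 0.0854938452177607} -0.0187
scene 436.3415889898758 436.3415889898758 314.3482448333438 198.96240254466454 [ 1.08668816 -0.87543615  0.91149557] [-2.16413377 -0.66709503  0.33204282]
top 469.93913794468835 469.93913794468835 313.7105861865776 205.30644292817044 [ 0.29987937 -0.02333869  1.40483764] [-2.14339913  2.12565037 -0.1833402 ]
wrist 359.0827705611967 359.0827705611967 311.50129614059085 204.21181416037965 [ 0.21117015 -0.5384991   0.37267183] [ 2.29847477 -1.7803818  -0.25542133]
```

View pics/a_scene.png

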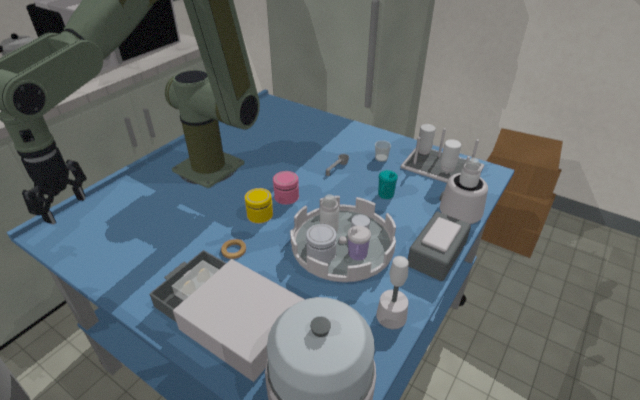

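View pics/a_top.png

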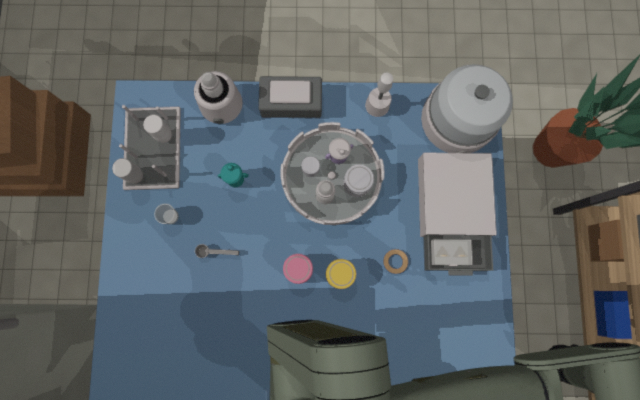

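```bash
cat > h.py <<'E'
import numpy as np, cv2
from scipy.spatial.transform import Rotation as R
from rig import env
def grab(n,f=None):
    d=env.get_image(n)
    if f: cv2.imwrite(f"pics/{f}.png",d["color"][...,::-1])
    return d
def px2w(d,u,v,z):
    r=R.from_rotvec(d["rotation"]).apply([(u-d["cx"])/d["fx"],(v-d["cy"])/d["fy"],1.]); o=np.array(d["origin"])
    return o+r*(z-o[2])/r[2]
def w2px(d,p):
    c=R.from_rotvec(d["rotation"]).inv().apply(np.array(p)-d["origin"]); return np.array([c[0]/c[2]*d["fx"]+d["cx"],c[1]/c[2]*d["fy"]+d["cy"]])
def crop(d,x0,y0,w,h,s,f):
    c=d["color"][y0:y0+h,x0:x0+w,::-1]; cv2.imwrite(f"pics/{f}.png",cv2.resize(c,None,fx=s,fy=s,interpolation=cv2.INTER_CUBIC))
E
python3 - <<'E'
from h import *
d=grab("top"); crop(d,270,110,125,125,5,"b_top")
d=grab("scene"); crop(d,280,180,130,105,6,"b_scene")
E
```

```text
(no output)
```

View pics/b_top.png

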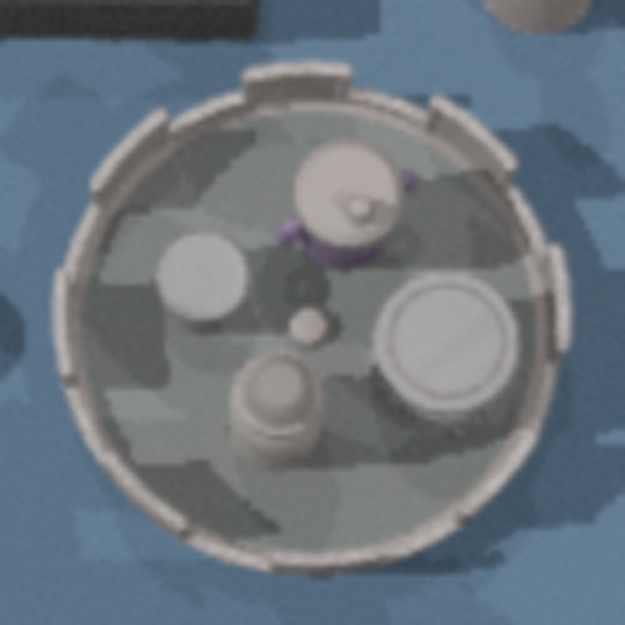

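View pics/b_scene.png

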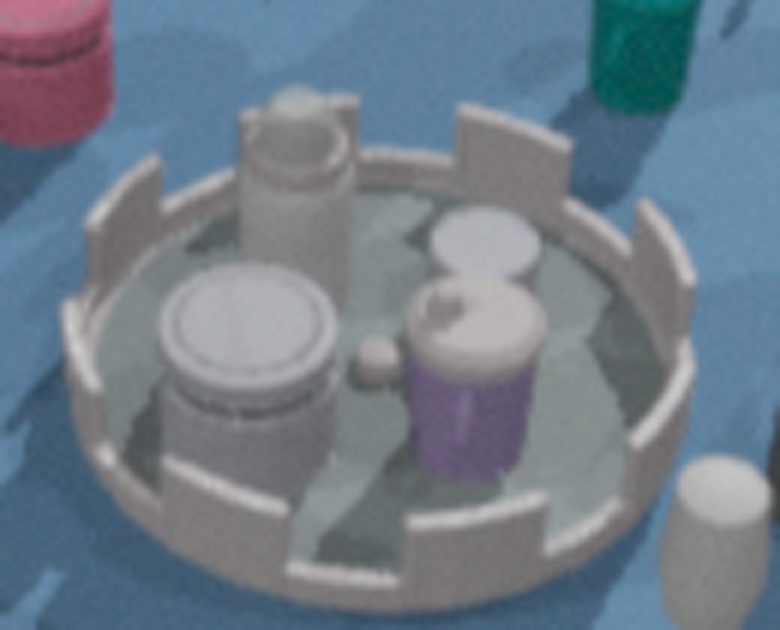

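```bash
cat >> h.py <<'E'
def overlay(d,c,yaw,x0,y0,w,h,s,f,tin=None):
    im=cv2.resize(d["color"][y0:y0+h,x0:x0+w,::-1],None,fx=s,fy=s,interpolation=cv2.INTER_CUBIC)
    def pl(P,col):
        q=np.array([(w2px(d,p)-[x0,y0]+.5)*s-.5 for p in P]); cv2.polylines(im,[np.round(q*8).astype(int)],False,col,1,cv2.LINE_AA,3)
    hw=np.arcsin(.025/.147)
    for k in range(8):
        a=np.linspace(yaw+k*np.pi/4+hw,yaw+(k+1)*np.pi/4-hw,12)
        pl([[c[0]+.1495*np.cos(t),c[1]+.1495*np.sin(t),.072] for t in a],(0,0,255))
        a=np.linspace(yaw+k*np.pi/4-hw,yaw+k*np.pi/4+hw,12)
        pl([[c[0]+.1445*np.cos(t),c[1]+.1445*np.sin(t),.036] for t in a],(0,255,0))
    if tin is not None:
        a=np.linspace(0,2*np.pi,40); pl([[tin[0]+.0415*np.cos(t),tin[1]+.0415*np.sin(t),tin[2]] for t in a],(255,0,0))
    cv2.imwrite(f"pics/{f}.png",im)
E
python3 - <<'E'
from h import *
d=grab("top")
P=lambda u,v,z:px2w(d,270+u/5,110+v/5,z)
L=P(56,320,.072);Rr=P(570,310,.072);T=P(298,63,.072);print(L,Rr,T,"diam",np.linalg.norm((L-Rr)[:2]))
c=np.array([T[0]-.1495,(L+Rr)[1]/2]);print(c)
tin=P(447,338,.0985);v=tin[:2]-c;print("tin",tin,np.linalg.norm(v),np.degrees(np.arctan2(v[1],v[0])))
for q,z in(((185,533),.072),((430,97),.072),((352,66),.072),((245,70),.072)): 
    p=P(*q,z)[:2]-c;print(np.linalg.norm(p),np.degrees(np.arctan2(p[1],p[0])))
print("hub",P(307,325,.04))
yaw=np.arctan2(-v[1],-v[0])
overlay(d,c,yaw,270,110,125,125,5,"c_top",tin)
d=grab("scene");overlay(d,c,yaw,280,180,130,105,6,"c_scene",tin)
E
```

```text
[0.61848263 0.06933368 0.072     ] [ 0.6271069  -0.22999612  0.072     ] [ 0.77616789 -0.07112337  0.072     ] diam 0.2994540174176307
[ 0.62666789 -0.08033122]
tin [ 0.60359283 -0.15547816  0.0985    ] 0.0786099325558421 -107.06993030563866
0.15164454970550426 151.09301737186428
0.14643830903140354 -28.100515141377002
0.14968606001949386 -8.773184747829475
0.15045775762023478 15.664455743501984
hub [ 0.62439669 -0.07801795  0.04      ]
```

View pics/c_top.png

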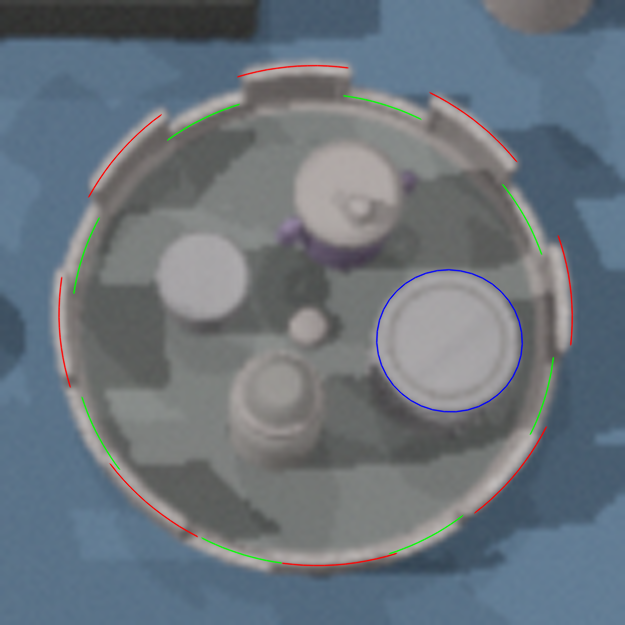

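View pics/c_scene.png

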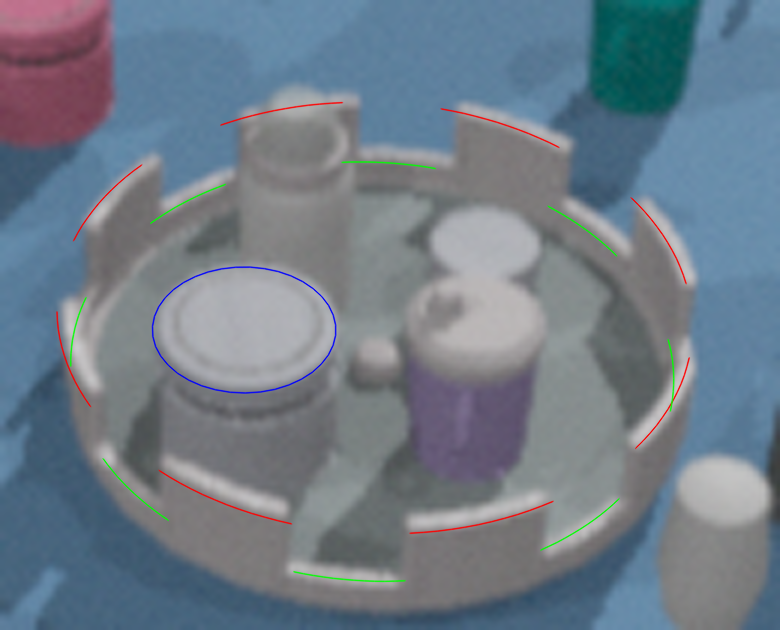

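```bash
cat >> h.py <<'E'
C=np.array([.625,-.079])
def down(a):
    X=np.array([0,0,-1.]);Y=np.array([np.cos(a),np.sin(a),0]);return R.from_matrix(np.stack([X,Y,np.cross(X,Y)],1)).as_rotvec()
def rim(th,z,r=.147,c=None):
    c=C if c is None else c
    return np.array([c[0]+r*np.cos(th),c[1]+r*np.sin(th),z])
E
python3 - <<'E'
from h import *
d=grab("top")
for n,u,v in(("pink",298,268),("yellow",341,274),("scoop",220,252),("teether",396,262)): print(n,px2w(d,u,v,.07 if n in("pink","yellow") else .015))
print(R.from_rotvec(env.sense()["tcp_rot"]).as_matrix().round(2))
for off in(90,-90):
    for th in(207,180,160,131):
        q=env.solve_ik(rim(np.radians(th),.045),down(np.radians(th+off))); print(off,th,None if q is None else np.round(q,2))
E
```

```text
pink [0.34771827 0.01682244 0.07      ]
yellow [ 0.33197095 -0.10430151  0.07      ]
scoop [0.39459856 0.24904276 0.015     ]
teether [ 0.36954257 -0.2695017   0.015     ]
[[-0.    0.25 -0.97]
 [ 0.   -0.97 -0.25]
 [-1.   -0.   -0.  ]]
90 207 [-0.46  0.32  1.84 -0.    0.99  0.64]
90 180 [-0.34  0.26  1.91 -0.    0.97  1.23]
90 160 [-0.24  0.27  1.9   0.    0.97  1.68]
90 131 [-0.1   0.34  1.8   0.    1.    2.32]
-90 207 [-0.46  0.32  1.84 -0.    0.99 -2.5 ]
-90 180 [-0.34  0.26  1.91  0.    0.97 -1.91]
-90 160 [-0.24  0.27  1.9  -0.    0.97 -1.46]
-90 131 [-0.1   0.34  1.8  -0.    1.   -0.82]
```

Candidates in the top view are the large grey tin at (359,178), the small tin at (311,166), the pink jar at (298,268) and the yellow jar at (341,274). The cup (339,149) has a turquoise look-alike at (232,175). I choose (359,178): in the close crop it is aluminium, 84 mm wide and its lid stands proud. It sits at about -107°, so the deck must turn about 72° clockwise.

```bash
python3 - <<'E'
from h import *
env.move_gripper(0.0)
th=np.radians(206.5)
env.movep(rim(th,.14),down(th+np.pi/2))
d=grab("wrist","d_wrist"); grab("scene","d_scene")
s=env.sense();print(s["t"],s["tool_pos"],s["opening"],rim(th,.14))
print(w2px(d,rim(th,.036)))
E
```

```text
3.2417 [ 0.49349939 -0.14562518  0.14025368] -0.0002638327218657175 [ 0.49344465 -0.14459108  0.14      ]
[310.57624443 201.67279113]
```

View pics/d_wrist.png

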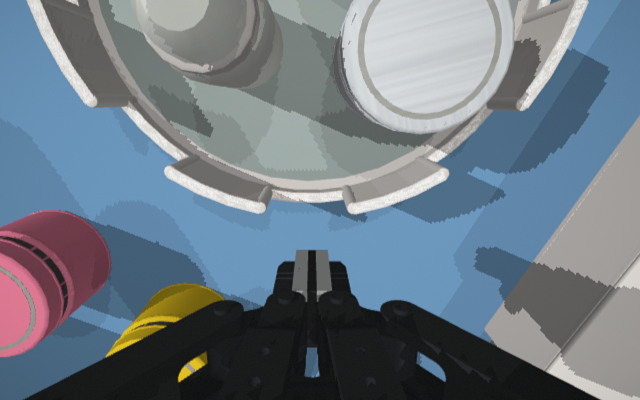

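View pics/d_scene.png

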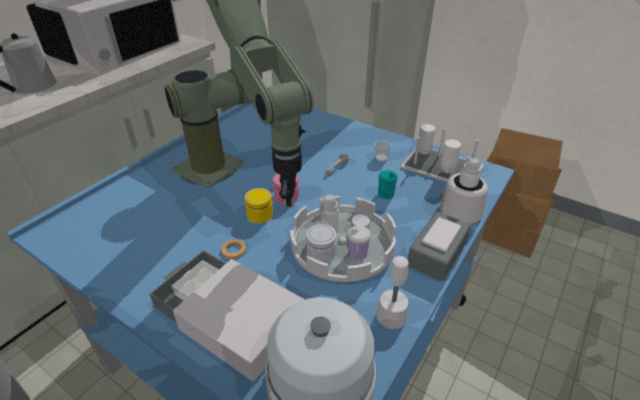

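```bash
cat >> h.py <<'E'
def arc(t0,t1,z,step=8,feed=.045,c=None,r=.147,quiet=False):
    n=max(1,int(np.ceil(abs(t1-t0)/step)))
    for t in np.linspace(t0,t1,n+1)[1:]:
        a=np.radians(t)
        hit=env.servo_line(rim(a,z,r,c),feed=feed,frame=down(a+np.pi/2),max_force=25)
        s=env.sense(); 
        if not quiet: print(round(t,1),round(s["t"],2),s["wrist_force"].round(1),s["tool_pos"].round(4),hit)
        if hit: return t
E
python3 - <<'E'
from h import *
th=np.radians(206.5)
print(env.servo_line(rim(th,.047),feed=.08,max_force=12))
s=env.sense();print(s["t"],s["tool_pos"],s["wrist_force"])
arc(206.5,186,.047)
grab("wrist","e_wrist"); d=grab("top");crop(d,270,110,125,125,5,"e_top"); 
d=grab("scene");crop(d,260,150,160,130,5,"e_scene"); 
E
```

```text
False
4.5583 [ 0.49405375 -0.14487894  0.04764233] [-0.71661134 -0.03141453  0.06441081]
199.7 5.1 [ 0.2 -0.5  0.6] [ 0.4869 -0.1286  0.0474] False
192.8 5.64 [-0.8 -0.4  0.2] [ 0.4819 -0.1119  0.0471] False
186.0 6.18 [-0.3  0.5 -0.2] [ 0.479  -0.0946  0.0471] False
```

View pics/e_wrist.png

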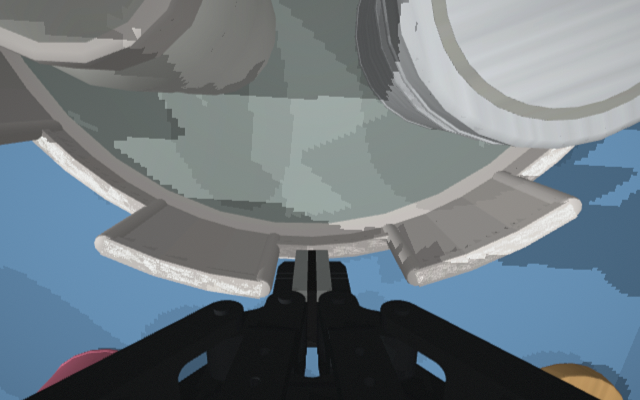

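View pics/e_scene.png

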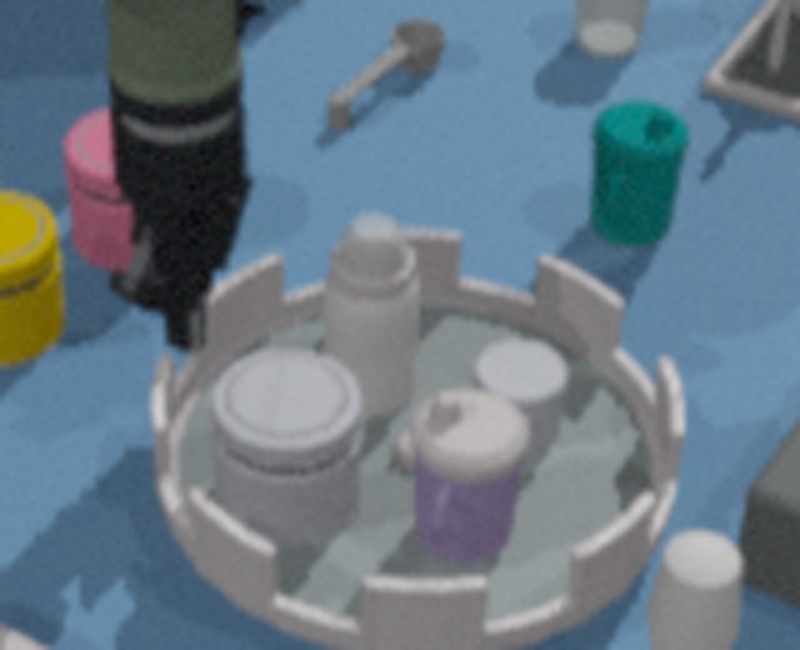

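```bash
python3 - <<'E'
from h import *
p=env.sense()["tool_pos"]
d=grab("wrist"); print("tcp",w2px(d,p)); 
u=(p[:2]-C)/np.linalg.norm(p[:2]-C)
for rr in(.136,.1445,.1495,.158): print(rr,w2px(d,[*(C+u*rr),.047]),w2px(d,[*(C+u*rr),.036]))
crop(d,230,190,180,120,4,"f_wrist")
E
```

```text
tcp [311.92810969 267.52151937]
0.136 [311.89267399 244.32530315] [311.8393008  235.00781094]
0.1445 [311.92025506 262.52166211] [311.86589341 252.18214365]
0.1495 [311.93608968 272.96840869] [311.88118418 262.05740239]
0.158 [311.96237184 290.30782771] [311.90660185 278.47291817]
```

View pics/f_wrist.png

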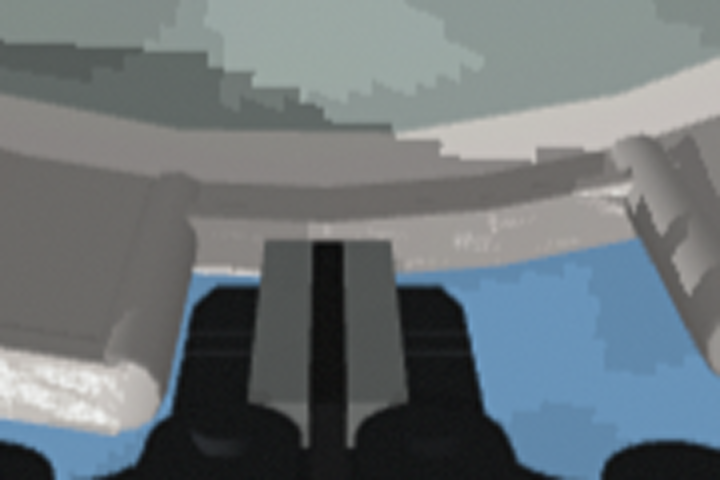

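View pics/e_top.png

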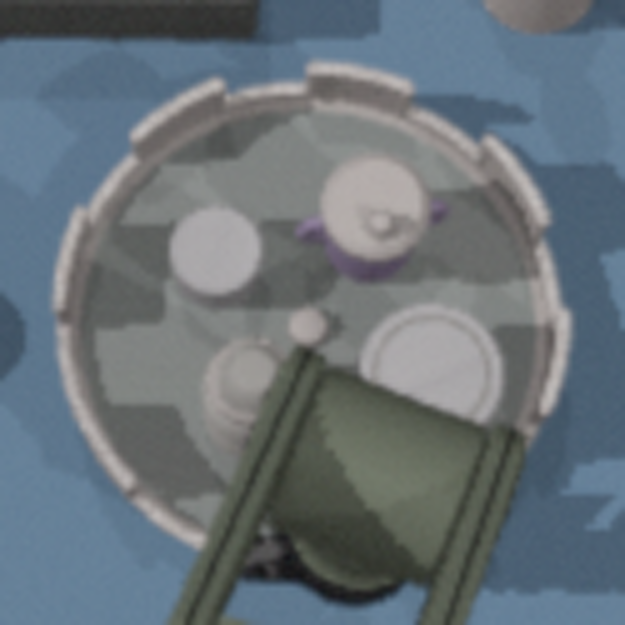

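```bash
sed -i 's/^C=np.array.*/C=np.array([.627,-.079])/' h.py; python3 - <<'E'
from h import *
arc(184,134,.047,r=.143,step=8.4)
grab("wrist","g_wrist"); d=grab("top");crop(d,270,110,125,125,5,"g_top"); 
d=grab("scene");crop(d,260,150,160,130,5,"g_scene"); 
E
```

```text
175.7 7.12 [-1.3  0.2 -0.1] [ 0.4844 -0.0683  0.047 ] False
167.3 7.73 [-0.6 -0.8 -0.7] [ 0.4875 -0.0478  0.047 ] False
159.0 8.34 [-0.  -0.7  0.7] [ 0.4935 -0.028   0.047 ] False
150.7 8.95 [ 0.3 -0.8  0.7] [ 0.5022 -0.0092  0.047 ] False
142.3 9.56 [-0.3 -1.2  0.3] [0.5137 0.0082 0.047 ] False
134.0 10.17 [-0.5  0.3 -0.1] [0.5274 0.0237 0.0469] False
```

View pics/g_top.png

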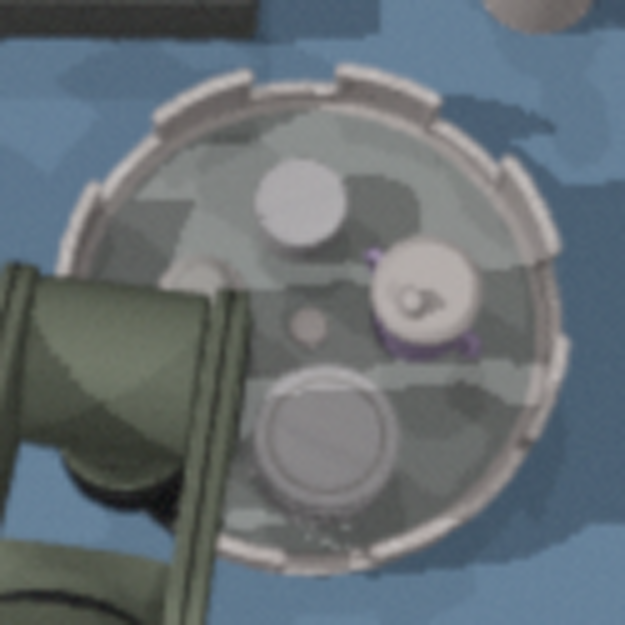

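View pics/g_wrist.png

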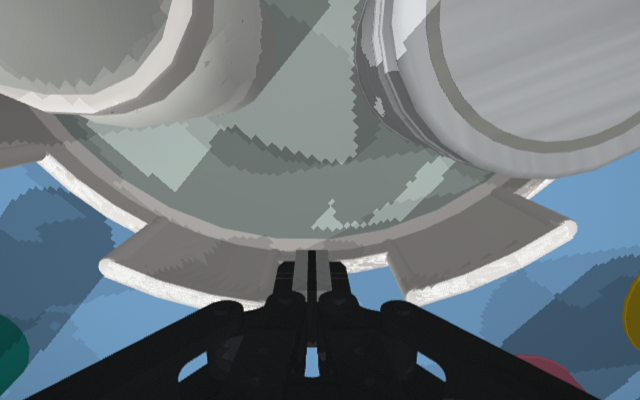

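View pics/g_scene.png

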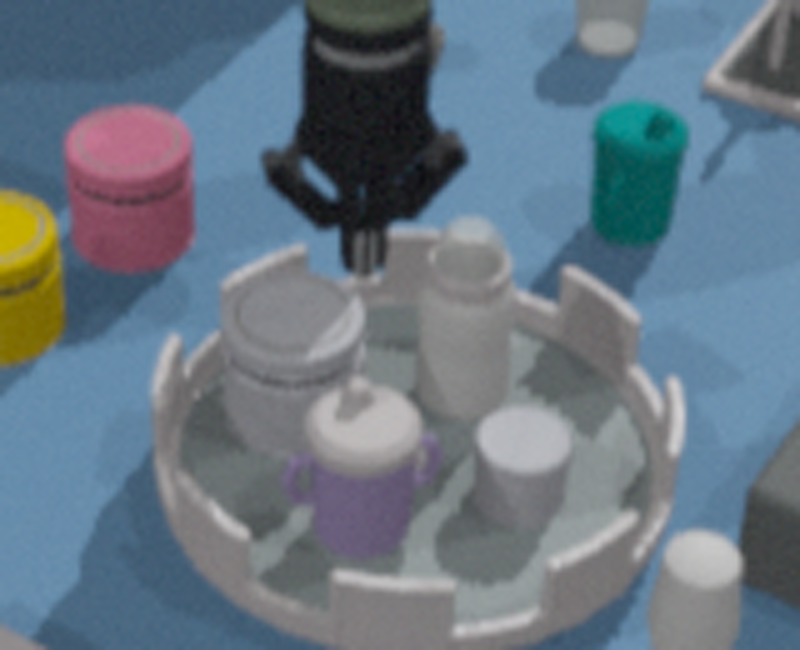

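```bash
cat >> h.py <<'E'
from scipy.optimize import least_squares
def fit(d,corners,x0=270,y0=110,s=5,yaw0=0,fixc=None):
    # corners: (u,v,k,side) k: notch index, side +-1: edge on ccw(+)/cw(-) side of notch
    P=[px2w(d,x0+(u+.5)/s-.5,y0+(v+.5)/s-.5,.072)[:2] for u,v,*_ in corners]
    hw=np.arcsin(.025/.147)
    def f(q):
        return np.concatenate([p-q[:2]-.1495*np.array([np.cos(q[2]+k*np.pi/4+sd*hw),np.sin(q[2]+k*np.pi/4+sd*hw)]) for p,(_,_,k,sd) in zip(P,corners)])
    r=least_squares(f,[*C,yaw0],loss="soft_l1",f_scale=.002); return r.x, r.fun.reshape(-1,2)
E
python3 - <<'E'
from h import *
d=grab("top")
# notch 0 points +x (up in image) when yaw 0
cor=[(250,76,0,1),(340,68,0,-1),(440,97,-1,1),(510,158,-1,-1),(557,250,-2,1),(567,338,-2,-1)]
q,res=fit(d,cor);print(q[:2],np.degrees(q[2]),(res*1e3).round(1))
t=px2w(d,270+327.5/5-.5,110+438.5/5-.5,.0985);v=t[:2]-q[:2];print(t,np.linalg.norm(v),np.degrees(np.arctan2(v[1],v[0])))
overlay(d,q[:2],q[2],270,110,125,125,5,"h_top",t)
d2=grab("scene");overlay(d2,q[:2],q[2],260,150,160,130,5,"h_scene",t)
E
```

```text
[ 0.62584194 -0.07849226] 4.456850630045612 [[-1.7  0.2]
 [-0.2 -2.5]
 [ 2.8  0.9]
 [-1.3 -1.5]
 [ 1.7  1.5]
 [-0.4  0.5]]
[ 0.54616923 -0.08596836  0.0985    ] 0.08002270446590246 -174.63933336848385
```

View pics/h_top.png

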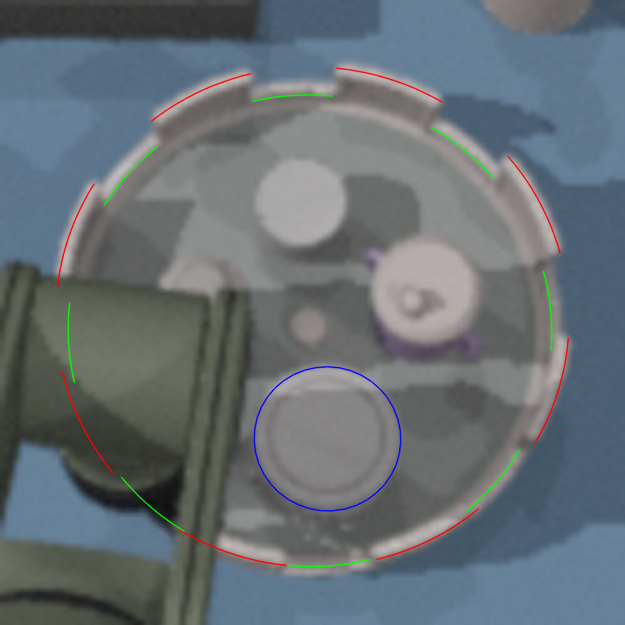

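View pics/h_scene.png

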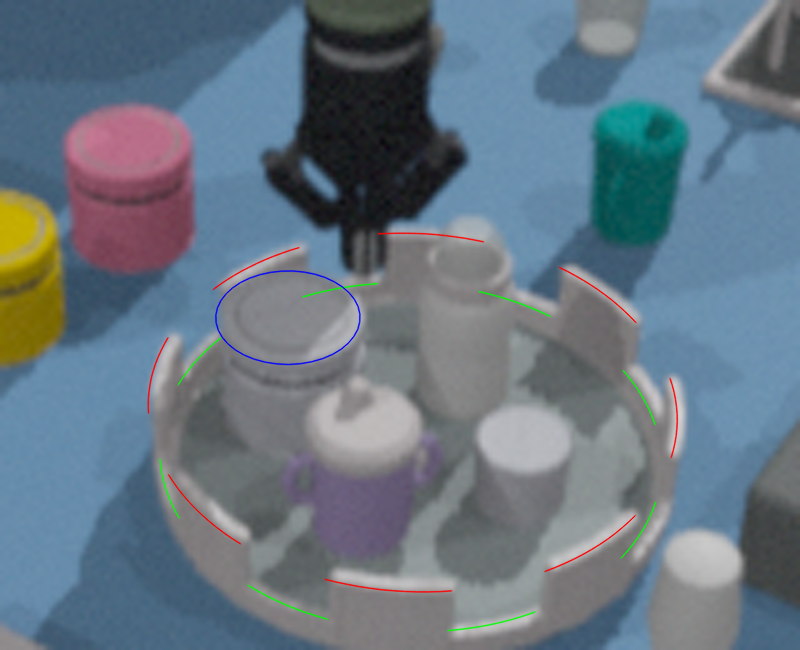

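```bash
python3 - <<'E'
from h import *
arc(134,129.2,.047,r=.143,feed=.02)
env.sleep(.2)
arc(129.2,131.5,.047,r=.143,feed=.03)
a=np.radians(131.5)
env.servo_line(rim(a,.17,.143),feed=.12)
env.movep([.46,.16,.2],down(a+np.pi/2))
d=grab("top");crop(d,270,110,125,125,5,"i_top")
d=grab("scene");crop(d,260,150,160,130,5,"i_scene"); print(env.sense()["t"])
E
```

```text
129.2 11.17 [-0.9  1.3  0.8] [0.5367 0.0319 0.047 ] False
131.5 11.71 [-0.4 -0.1 -0.2] [0.5322 0.028  0.047 ] False
13.6417
```

View pics/i_top.png

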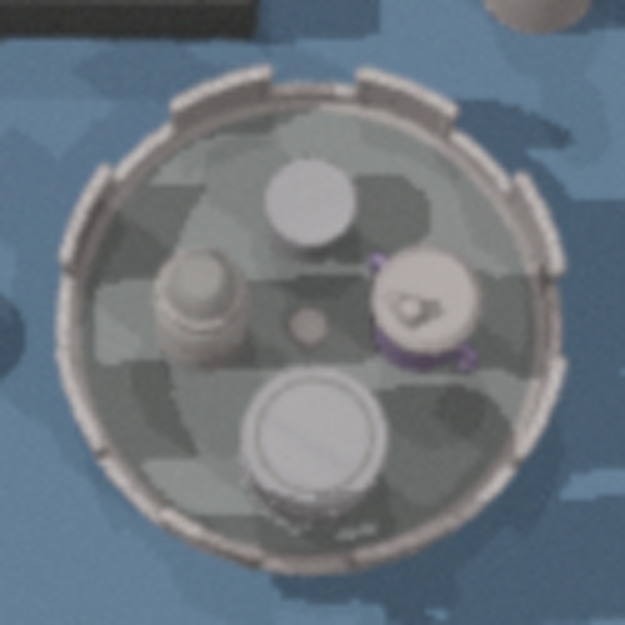

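View pics/i_scene.png

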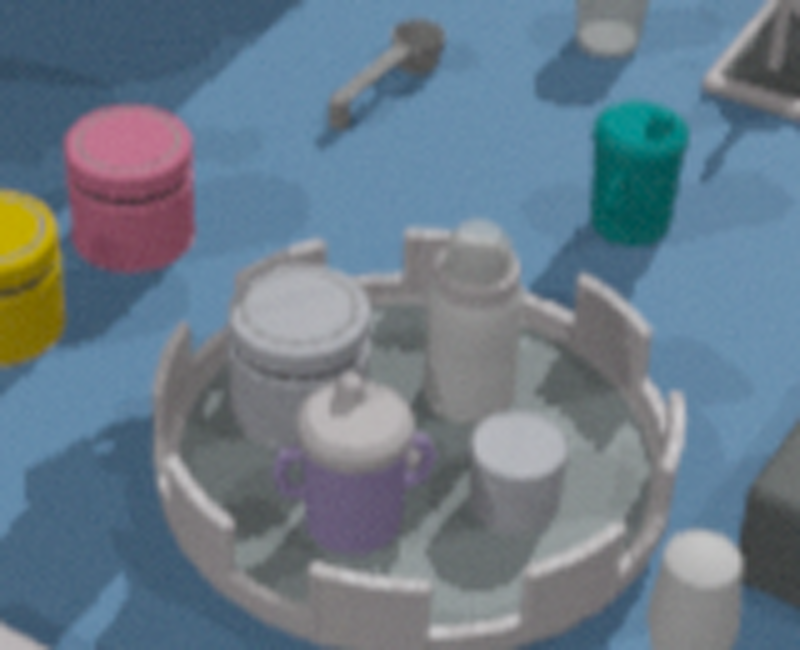

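```bash
python3 - <<'E'
from h import *
d=grab("top")
cor=[(271,68,0,1),(358,67,0,-1),(457,102,-1,1),(520,173,-1,-1),(563,270,-2,1),(565,360,-2,-1),(172,105,1,-1),(109,166,1,1),(62,265,2,-1)]
q,res=fit(d,cor);print(q[:2],np.degrees(q[2]),(res*1e3).round(1).tolist())
t=px2w(d,270+314.5/5-.5,110+433.5/5-.5,.0985);v=t[:2]-q[:2];print(t,np.linalg.norm(v),np.degrees(np.arctan2(v[1],v[0])))
overlay(d,q[:2],q[2],270,110,125,125,5,"j_top",t)
d2=grab("scene")
# scene lid-top estimate
p=px2w(d2,260+300/5,150+310/5,.0985);print("scene lid",p)
E
```

```text
[ 0.62698063 -0.07877162] -0.3777488681273436 [[-0.3, 0.4], [1.1, -0.4], [5.6, 1.7], [-1.5, 0.7], [0.8, 1.1], [-2.1, 0.5], [1.0, -2.1], [-1.0, -1.6], [-0.7, -0.7]]
[ 0.54898435 -0.07860936  0.0985    ] 0.07799644303827076 179.88080924220765
scene lid [ 0.55116464 -0.07832544  0.0985    ]
```

View pics/j_top.png

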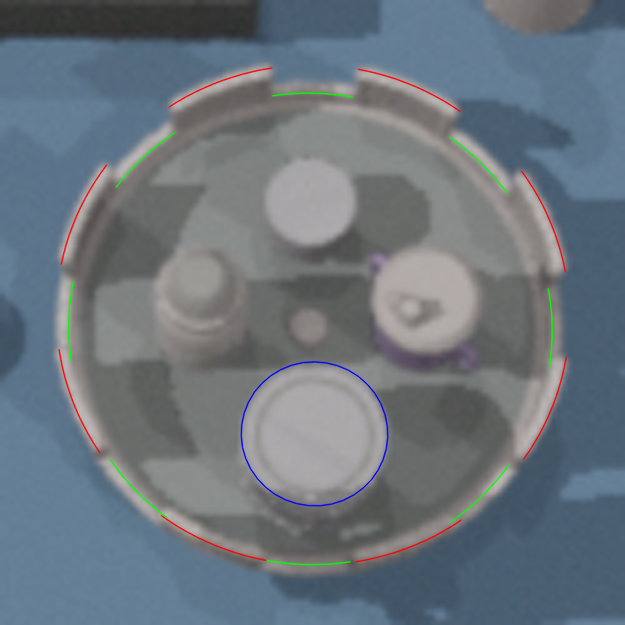

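```bash
python3 - <<'E'
from h import *
x,y=.5495,-.0785
f=down(np.radians(180+90))
env.movep([x,y,.16],f)
env.servo_line([x,y,.108],feed=.06,max_force=15)
hit=env.servo_line([x,y,.084],feed=.015,max_force=30)
s=env.sense();print(hit,s["t"],s["tool_pos"],s["wrist_force"])
env.sleep(.3);s=env.sense();print(s["tool_pos"],s["wrist_force"])
E
```

```text
True 17.15 [ 0.54957347 -0.07918651  0.0920119 ] [-0.95959597  1.14754015  5.41652498]
[ 0.54960506 -0.07917317  0.09204301] [-0.83776606 -0.59155905  4.85085548]
```

```bash
python3 - <<'E'
from h import *
x,y=.5495,-.0785
hit=env.servo_line([x,y,.084],feed=.015,max_force=32)
s=env.sense();print(hit,s["tool_pos"],s["wrist_force"])
env.servo_line([x,y,.2],feed=.08)
env.movep([.36,-.2,.25],down(np.radians(270)))
d=grab("top","k_top");crop(d,270,110,125,125,5,"k_topc")
d=grab("scene","k_scene");crop(d,260,150,160,130,5,"k_scenec"); print(env.sense()["t"],env.sense()["wrist_force"])
E
```

```text
True [ 0.54974347 -0.07966254  0.09203182] [-0.75133014 -0.76635711  6.38305544]
20.3333 [-0.71633403  0.67180419 -0.50154627]
```

View pics/k_topc.png

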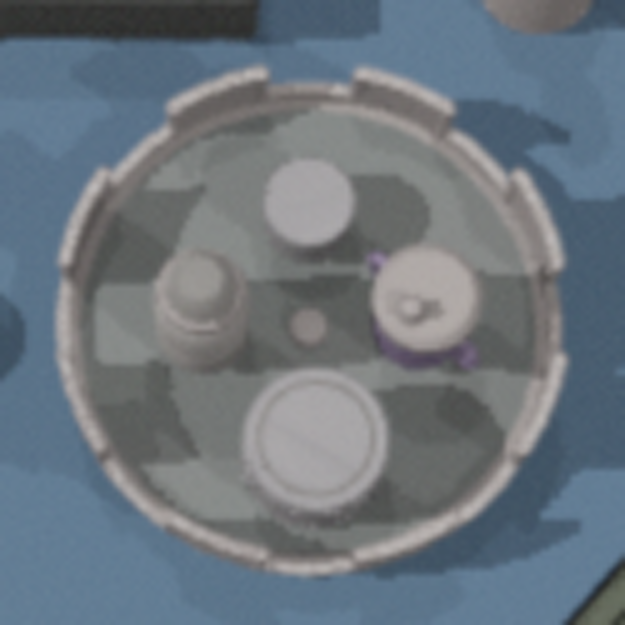

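View pics/k_scenec.png

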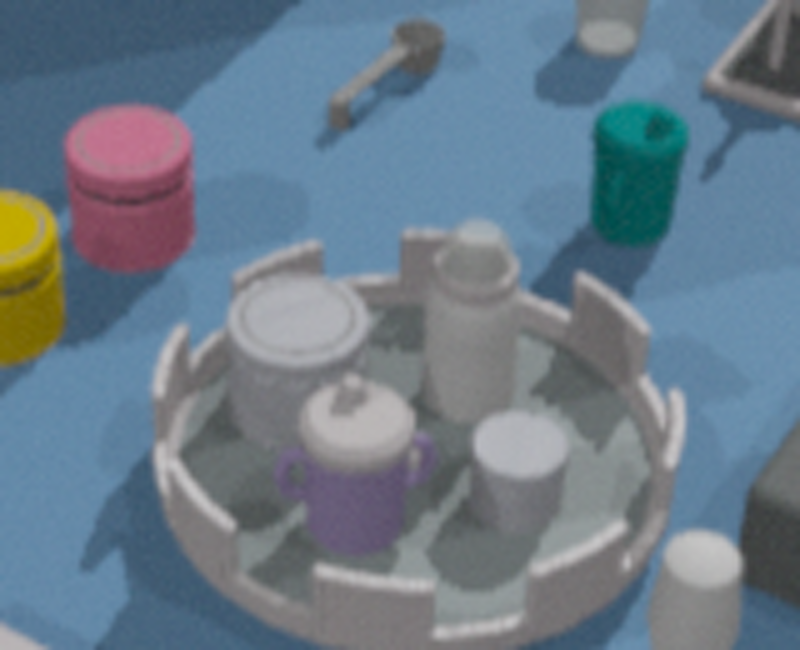

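View pics/k_scene.png

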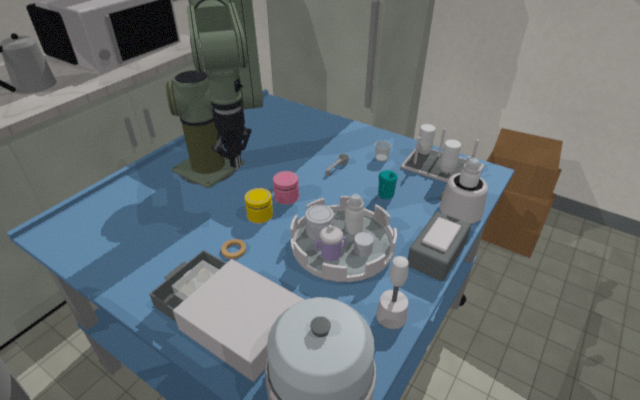

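```bash
python3 - <<'E'
from h import *
d=grab("top")
cor=[(267,68,0,1),(355,67,0,-1),(455,104,-1,1),(517,171,-1,-1),(562,267,-2,1),(565,357,-2,-1),(168,107,1,-1),(106,170,1,1),(62,270,2,-1)]
q,_=fit(d,cor);t=px2w(d,270+315.5/5-.5,110+440.5/5-.5,.092);v=t[:2]-q[:2];print(q[:2],np.degrees(q[2]),t,np.degrees(np.arctan2(v[1],v[0])))
env.finish_job()
E
```

```text
[ 0.62663877 -0.07868518] 0.4530578268557466 [ 0.54617892 -0.07945836  0.092     ] -179.44943306086466
the job is handed in; nothing more can be done
```

I turned the carousel about 71° clockwise by its rim until the large tin stood at the front, then pressed its lid home from above. The job was handed in at about 20 s of the 64 s allowed.

- **Turning:** I pushed with the closed fingertips in one rim notch only, and nothing standing on the deck was touched. My last picture puts the deck yaw at about +0.5° and the tin within about 0.6° of the front direction.
- **Lid:** I pressed twice. Both times the fingertips stopped hard at z = 0.092 m, which is the deck height plus 70 mm, so the lid is fully home. The pictures also show the lid down.
- **Disagreement:** the pressing turned the deck by about 0.8°, from -0.4° to +0.5°. I left it, because both readings are within about half a degree of square.
- **Everything else:** the bottle, cup and small tin still stand on the deck. In the last scene picture the look-alikes and the other things on the cart look undisturbed; I checked that by eye and did not measure each one.

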